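# Pack the vacuum-line fittings into the caddy

### The job

Pack the loose vacuum fittings into the white caddy, each in its own bay: the small ring flat on the floor of its bay around the post, the hose nipple upright in the round cup, the valve upright in the square recess, and the coupling lying along the long trough. All four must sit right down on the floor of their bays. Leave the large ring and the blanking cap where they lie, since they do not belong to this kit.

Things in the scene. Friction and masses are not known exactly. Their poses are not given: they have to be found in the camera images.
- ring_small: The small plain steel ring, lying flat: 42 mm outer diameter, 26 mm bore, 18 mm tall, about 60 g. Grip it across its outside. Origin: centre of its underside, z up. It belongs on the post.
- nipple: Steel hose nipple standing upright: round flange 40 mm diameter and 8 mm thick, and on it a slim round tube, 13 mm diameter (two barbs 17 mm diameter at heights 22 to 39 mm; plain tube above), open dark bore at its end, 60 mm tall overall, about 90 g. Grip the tube. Origin: centre of the flange's underside, z up along the tube. It belongs in the round cup.
- valve: Shut-off valve standing upright: square steel body 44 x 44 mm, 22 mm high, with a fixed round black handwheel of 32 mm diameter from height 26 to 50 mm; about 160 g. Grip the handwheel. Origin: centre of its underside, z up, x and y along the sides of the square. It belongs in the square bay.
- coupling: Straight steel hose coupling lying down: a 24 mm cube in the middle and a barbed stub (13 mm diameter, barbs 17 mm) out of each end, 60 mm long overall, about 100 g. Grip the cube across its y faces. Origin: centre of the cube, 12 mm above what it lies on; x along its length, z up. It belongs in the long trough, lying along it.
- ring_large: Look-alike that stays where it is: the large plain steel ring, lying flat, 64 mm outer diameter, 42 mm bore, 18 mm tall, about 120 g. Origin: centre of its underside.
- blank_cap: Look-alike that stays where it is: steel blanking cap, the same 40 mm flange 8 mm thick as the nipple, but with a short solid round knob (20 mm diameter, no bore), 26 mm tall overall, about 100 g. Origin: centre of its underside.
- bay_post: Bay with a post for the small ring: an upright round post, 10 mm diameter, at its centre, rising 26 mm above the floor; no walls. White, on a fixed grey 88 x 88 x 4 mm plate, one of four 100 mm apart (2 x 2, places vary) in a fixed white caddy, 224 mm square, rim 16 mm high, sharing its yaw. Origin: centre of the plate's underside, 5 mm above the bench; floor 4 mm above the origin.
- bay_round: Bay with a round cup for the nipple: a ring wall 60 mm inside and 68 mm outside diameter, rising 10 mm above the floor. White, on a fixed grey 88 x 88 x 4 mm plate, one of four 100 mm apart (2 x 2, places vary) in a fixed white caddy, 224 mm square, rim 16 mm high, sharing its yaw. Origin: centre of the plate's underside, 5 mm above the bench; floor 4 mm above the origin.
- bay_square: Bay with a square recess for the valve: four walls, 66 x 66 mm inside, 4 mm thick, rising 10 mm above the floor. White, on a fixed grey 88 x 88 x 4 mm plate, one of four 100 mm apart (2 x 2, places vary) in a fixed white caddy, 224 mm square, rim 16 mm high, sharing its yaw. Origin: centre of the plate's underside, 5 mm above the bench; floor 4 mm above the origin.
- bay_trough: Bay with a trough for the coupling: walls 80 mm (along the plate's x) by 42 mm (along y) inside, 4 mm thick, rising 10 mm above the floor. White, on a fixed grey 88 x 88 x 4 mm plate, one of four 100 mm apart (2 x 2, places vary) in a fixed white caddy, 224 mm square, rim 16 mm high, sharing its yaw. Origin: centre of the plate's underside, 5 mm above the bench; floor 4 mm above the origin.

How it is judged:
At the end, for the whole second after the job is handed in: Ring flat round the post (within 12 mm), nipple upright in the cup (14), valve upright in the square (17), coupling level in the trough (15; along it within 0.5 rad): all down on the bay floors within 5 mm, tilt under 0.15 rad, at rest. Large ring and cap within 30 mm of their start (horizontal distance between ring_small and bay_post below 0.012 m and z of ring_small in the frame of bay_post below 0.009 m and linear speed of each of ring_small, nipple, valve, coupling below 0.02 m/s and angle between each of ring_small, nipple, valve's own z axis and vertical below 0.15 rad and horizontal distance between nipple and bay_round below 0.014 m and z of nipple in the frame of bay_round below 0.009 m and horizontal distance between valve and bay_square below 0.017 m and z of valve in the frame of bay_square below 0.009 m and horizontal distance between coupling and bay_trough below 0.015 m and z of coupling in the frame of bay_trough below 0.021 m and angle between coupling's own x axis and vertical between 1.42 and 1.72 rad and angle between the x axis of coupling and the x axis of bay_trough, either way round below 0.5 rad and distance of each of ring_large, blank_cap from where it was at the start of the episode below 0.03 m); the robot touches nothing.
It fails at once if The large ring is moved more than 30 mm from where it lay (distance of ring_large from where it was at the start of the episode above 0.03 m).
It fails at once if The blanking cap is moved more than 30 mm from where it lay (distance of blank_cap from where it was at the start of the episode above 0.03 m).
It also fails if it takes over 112 s, if anything falls off the work surface, if the arm or the gripper's body presses on something with over 40 N, if the wrist force passes 120 N, or if a joint passes its speed limit or range.

### The arm

A 7-joint arm with a two-finger parallel gripper is mounted at the origin on the work surface. World frame = base frame: x ahead of the robot, y to its left, z up, the work surface at z = 0. Lengths are in m, angles in rad, forces in N, time in s.
With the tool pointing down it reaches from about 0.425 to 0.95 m from the base axis. Payload 4.7 kg.
Tool frame: the origin (TCP) lies on the centre line of the jaws, within the pads' length; the fingertips stand robot.nose_length ahead of it and the grasp point (between the pads) lies 8 mm behind it (robot.nose_length is the distance from the TCP to the fingertips, in m); z points along the fingers, x is the direction in which the jaws open and shut, and the axes are right-handed (so a half turn about z gives the same grasp; the last joint's range is limited). The gripper opens to 85 mm and grips with 20 to 120 N. Pads are 22 mm wide; open, the fingers measure 114 mm over their backs; the gripper's body (76 mm by 85 mm) begins 54 mm behind the grasp point. The pads swing forward as they close: fully open they stand 13 mm farther back than shut.
Start: joints at [-1.266, 0.469, -0.049, 1.532, 0.024, 1.141, -0.082], TCP at [0.221, 0.638, 0.21] pointing down, gripper open.
Joint ranges: [-2.59, 2.59], [-0.33, 1.99], [-1.39, 1.29], [0.1, 2.45], [-1.04, 4.18], [0.21, 1.99], [-2.66, 2.66]. Speed limits (rad/s): [2.57, 2.57, 3.14, 3.14, 3.14, 3.14, 3.14].

### API

Orientations are given as [roll, pitch, yaw] about the fixed x, y, z axes, in that order (R = Rz(yaw) Ry(pitch) Rx(roll)).
In Python, from plant import robot gives the robot as it stands. Calls block until the motion is done:
- robot.goto(position, orientation): joint-space move of the TCP to a pose.
- robot.move_straight(position, vel=0.15, attitude=None, contact_N=None): straight line of the TCP; attitude=None keeps the orientation; vel is the mean speed in m/s. With contact_N (N) it stops when the force on the tool has changed by that much, and returns True; else False.
- robot.move_joints(angles): joint-space move.
- robot.grip(opening, strength=None): opening from 0.0 (shut) to 1.0 (fully open); strength is the grip in N (None keeps the last); returns when the fingers have stopped.
- robot.sleep(seconds).
- robot.inverse_kinematics(position, orientation): joint angles nearest the present ones, or None.
- robot.sense(): the state.
- robot.grab_frame(name): name is "scene" or "side" or "wrist"; returns a dict with "image" (480x640x3 uint8, red, green, blue), "range_z" (480x640 float32, m along the optical axis (not along the pixel's ray), 0 where there is no reading), "fx", "fy", "cx", "cy" (pixels), "dist_coeffs" ([k1, k2, p1, p2, k3] as OpenCV has them; the pictures are not rectified), "R" (3x3) and "t" (3): a world point X has camera coordinates R X + t. Camera axes: x right, y down, z forward; pixel columns grow to the right and rows downward; lengths in m; the calibration is good to about 2 mm. A picture is of the moment at which its call begins.
A pose or a line that the arm cannot do raises robot.IKError and nothing moves.
- robot.close_job(): hands the job in, once; it reports no verdict.
The state is a dict: "t": time; "joint_pos": joint angles; "joint_velocities": joint speeds; "effort": joint torques, N m; "tcp_pos": TCP position; "tcp_rot": TCP orientation; "wrist_force": force on the tool from outside, world axes, zero at the start; "torque": the same for the moment, N m; "opening": opening from 0.0 (shut) to 1.0 (fully open).
Only numpy, scipy, OpenCV 4.12 (cv2) and the standard library are available. Lean on these libraries where they do the work, as an engineer would, in place of code of your own. Each camera call takes 0.05 s, during which the arm holds its last target. There are 200 camera calls.

## Working session

There is one attempt and no reset: what is moved stays moved. The work goes in short steps, each a Python script; the robot and the scene stay as the last script left them, time stands still between calls to the robot, and variables do not carry over. Pictures are saved under pics/ and viewed, about 12 in all and at most 16, crops included, and the job is handed in when it is done.

```bash
mkdir -p pics; ls
cat > h.py <<'E'
import numpy as np, cv2
from plant import robot
def grab(n,name=None):
    f=robot.grab_frame(n)
    f['K']=np.array([[f['fx'],0,f['cx']],[0,f['fy'],f['cy']],[0,0,1]]);f['R']=np.array(f['R']);f['t']=np.array(f['t']);f['d']=np.array(f['dist_coeffs'],float)
    if name:
        cv2.imwrite(f'pics/{name}.png',f['image'][:,:,::-1]); np.savez(f'pics/{name}.npz',**{k:f[k] for k in('image','range_z','K','R','t','d')})
    return f
def load(name): return dict(np.load(f'pics/{name}.npz'))
def rays(f,uv):
    p=cv2.undistortPoints(np.array(uv,float).reshape(-1,1,2),f['K'],f['d']).reshape(-1,2)
    return np.c_[p,np.ones(len(p))]
def onplane(f,uv,z):
    r=rays(f,uv)@f['R']; c=-f['R'].T@f['t']
    return c+r*((z-c[2])/r[:,2])[:,None]
def cloud(f):
    v,u=np.mgrid[0:480,0:640]; r=rays(f,np.c_[u.ravel(),v.ravel()])
    P=(r*f['range_z'].reshape(-1,1)-f['t'])@f['R']
    P[f['range_z'].ravel()==0]=np.nan
    return P.reshape(480,640,3)
E
python3 - <<'E'
from h import *
for n in('scene','side'):
    f=grab(n,n); print(n,-f['R'].T@f['t'],f['K'][0,0],f['d'],(f['range_z']>0).mean())
print(robot.sense(),robot.nose_length)
E
```

```text
pics
scene [ 0.93390678 -0.33954346  0.56118126] 455.12191500050835 [-0.10874371  0.          0.          0.          0.        ] 0.9958723958333333
side [ 0.10434849 -0.49461717  0.65595123] 512.3212028902218 [-0.11873895  0.          0.          0.          0.        ] 0.9960807291666667
{'t': 0.1, 'joint_pos': array([-1.26591644,  0.46936236, -0.048658  ,  1.53357676,  0.02412541,
        1.14096793, -0.08229413]), 'joint_velocities': array([-0.00076232, -0.00195059, -0.00053161, -0.00163156, -0.00080658,
       -0.00160601,  0.00072341]), 'effort': array([ 6.08803275e-04, -5.11515248e+01, -4.69077146e-02, -2.38388550e+01,
        1.08049568e-02,  4.45628641e-03,  4.91642226e-06]), 'tcp_pos': array([0.22091739, 0.63723732, 0.20856455]), 'tcp_rot': array([3.14153935e+00, 1.72679670e-03, 1.23711818e+00]), 'wrist_force': array([-0.31334845,  0.26775863,  1.15241717]), 'torque': array([ 0.00212876,  0.00543543, -0.03023726]), 'opening': 1.0024399960280497} 0.011
```

View pics/scene.png

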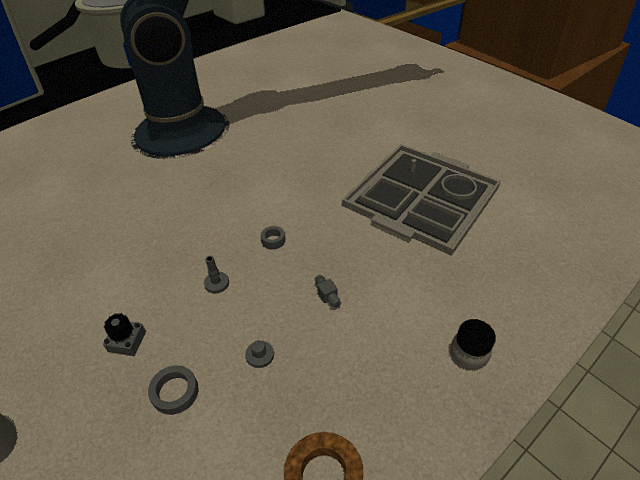

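View pics/side.png

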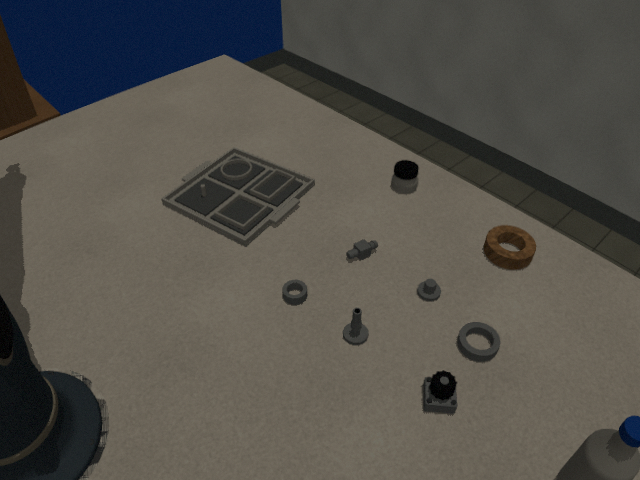

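The scene view shows the ring at (273,237), nipple flange at (216,283) with its tube top at (210,259), valve handwheel at (118,325) and coupling at (327,291). The caddy's post is at (413,160), cup at (459,186), square at (388,195) and trough at (436,215). In the side view the ring is at (294,292), nipple top at (357,310), wheel at (443,384), coupling at (362,250), post at (203,186), cup at (236,168), trough at (273,184) and square at (241,211).

```bash
cat >> h.py <<'E'
def tri(fa,ua,fb,ub):
    a=rays(fa,ua)[:,:2];b=rays(fb,ub)[:,:2]
    X=cv2.triangulatePoints(np.c_[fa['R'],fa['t']],np.c_[fb['R'],fb['t']],a.T,b.T)
    return (X[:3]/X[3]).T
E
python3 - <<'E'
from h import *
a,b=load('scene'),load('side'); np.set_printoptions(precision=4,suppress=True)
names='ring nipTop wheel coupl cap postTop cup square trough capC lring'.split()
ua=[(273,234),(210,259),(118,323),(327,290),(259,346),(414,158),(459,185),(388,194),(436,214),(259,346),(174,384)]
ub=[(294.5,288),(357,310),(443.5,380),(362,248),(430,283),(203,181),(236,167),(242,210),(273,183),(430,283),(479,338)]
for n,X in zip(names,tri(a,ua,b,ub)): print(n,X)
for k,f in (('scene',a),('side',b)):
    P=cloud(f); m=(P[...,2]>.005)&(P[...,2]<.08)&(P[...,0]>.2)&(P[...,0]<1.1)&(abs(P[...,1])<.6)
    m=cv2.morphologyEx(m.astype(np.uint8),cv2.MORPH_OPEN,np.ones((2,2)))
    n,l,s,c=cv2.connectedComponentsWithStats(m)
    for i in range(1,n):
        if s[i,4]>60:
            Q=P[l==i]; print(k,c[i],s[i,4],np.percentile(Q,2,0),np.percentile(Q,98,0))
E
```

```text
ring [ 0.4491 -0.0516  0.0166]
nipTop [ 0.4662 -0.1771  0.0589]
wheel [ 0.4729 -0.3354  0.0463]
coupl [ 0.6007 -0.0604  0.0141]
cap [ 0.6179 -0.1993  0.0219]
postTop [0.4834 0.2686 0.0426]
cup [0.579  0.2941 0.0178]
square [0.5055 0.173  0.0151]
trough [0.6023 0.196  0.017 ]
capC [ 0.6179 -0.1993  0.0219]
lring [ 0.5889 -0.3184  0.0163]
scene [423.2298 197.6302] 9177 [nan nan nan] [nan nan nan]
scene [273.5481 237.4597] 385 [nan nan nan] [nan nan nan]
scene [215.326  277.5392] 549 [nan nan nan] [nan nan nan]
scene [327.9697 291.4646] 495 [nan nan nan] [nan nan nan]
scene [123.5333 335.2845] 1262 [nan nan nan] [nan nan nan]
scene [473.8835 345.2197] 1725 [nan nan nan] [nan nan nan]
scene [260.1137 353.9164] 598 [nan nan nan] [nan nan nan]
scene [173.4213 390.0468] 1303 [nan nan nan] [nan nan nan]
scene [  6.4256 437.3997] 578 [nan nan nan] [nan nan nan]
scene [324.0607 455.4717] 2209 [nan nan nan] [nan nan nan]
side [240.555  195.0136] 7769 [nan nan nan] [nan nan nan]
side [405.8522 177.3026] 717 [nan nan nan] [nan nan nan]
side [510.4865 247.2804] 1630 [nan nan nan] [nan nan nan]
side [362.6286 249.7169] 385 [nan nan nan] [nan nan nan]
side [295.113  291.9591] 416 [nan nan nan] [nan nan nan]
side [429.8978 290.621 ] 372 [ 0.5969 -0.2207 -0.    ] [ 0.6345 -0.1876  0.0276]
side [356.5357 329.7896] 575 [ 0.4456 -0.1975 -0.0002] [ 0.49   -0.1614  0.0612]
side [479.3821 341.8027] 963 [ 0.5572 -0.3519  0.0002] [ 0.6162 -0.2947  0.0205]
side [440.6811 393.1109] 1226 [nan nan nan] [nan nan nan]
side [571.7273 470.199 ] 407 [nan nan nan] [nan nan nan]
```

Run:
```python
from h import *
np.set_printoptions(precision=4,suppress=True)
for n,p in (('w1',(.56,.23,.33)),('w2',(.50,-.08,.33)),('w3',(.5,-.24,.33))):
    robot.goto(p,[np.pi,0,0]); f=grab('wrist',n); print(n,-f['R'].T@f['t'],f['R'][2],robot.sense()['t'],robot.sense()['joint_pos'])
A=np.vstack([np.hstack([cv2.resize(cv2.imread(f'pics/{k}.png'),(400,300)) for k in('w2','w3')])]);cv2.imwrite('pics/w23.png',A)
```

```text
w1 [0.5584 0.3154 0.4936] [-0.0003 -0.3256 -0.9455] 2.1083 [-0.7729  0.2833  0.4049  1.5582 -0.1142  1.3245 -0.3512]
w2 [0.4997 0.0052 0.4942] [ 0.0008 -0.3254 -0.9456] 3.3583 [-0.4719  0.0967  0.5996  1.7791 -0.0569  1.2831  0.1452]
w3 [ 0.5    -0.1556  0.4939] [-0.0004 -0.3253 -0.9456] 4.0917 [-0.2388  0.2123  0.7382  1.6849 -0.1481  1.3023  0.5309]
```

View pics/w1.png

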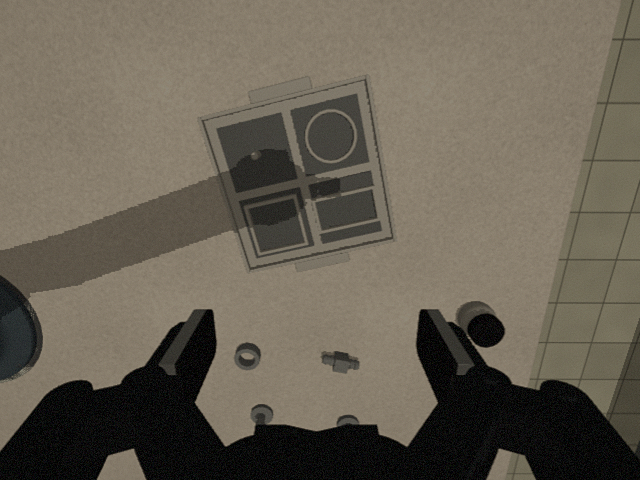

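View pics/w23.png

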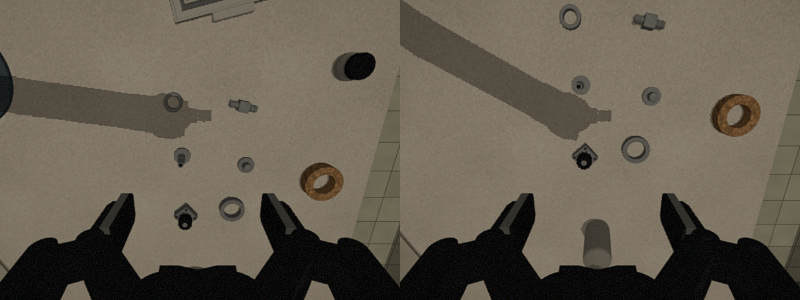

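w1 shows the trough's long side running along the caddy's post→round direction, with the post at (257,154), cup at (331,136), square at (277,224) and trough at (346,211). In w2 and w3 the valve is turned about 45° and the coupling is turned slightly. I'll enlarge for yaws and centres.

Run:
```python
from h import *
def crop(n,u,v,w=66,h=50,s=6): return cv2.resize(cv2.convertScaleAbs(cv2.imread(f'pics/{n}.png')[v-h//2:v+h//2,u-w//2:u+w//2],alpha=1.8),None,fx=s,fy=s,interpolation=cv2.INTER_CUBIC)
A=np.vstack([np.hstack([crop('w2',276,164),crop('w2',389,169)]),np.hstack([crop('w3',292,140),crop('w3',294,250)])])
cv2.imwrite('pics/crops.png',A);print(A.shape)
```

```text
(600, 792, 3)
```

View pics/crops.png

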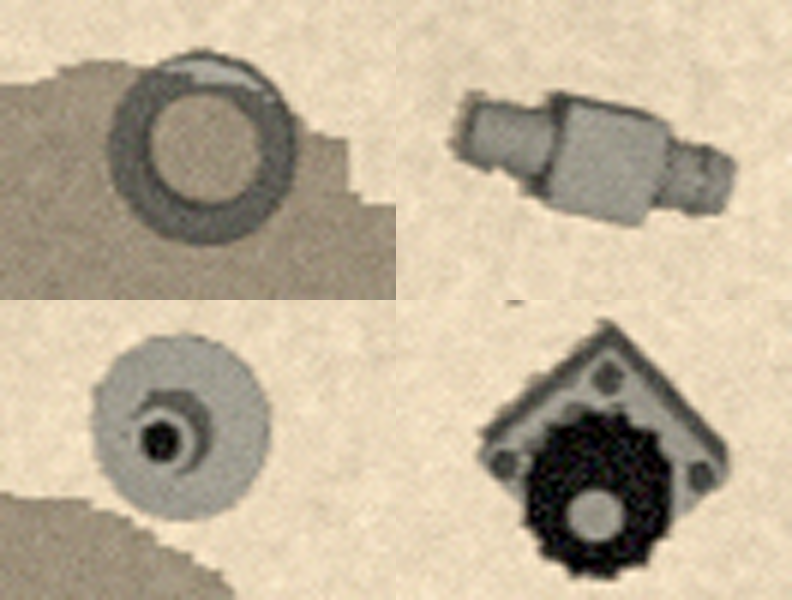

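Run:
```python
from h import *
np.set_printoptions(precision=4,suppress=True)
w1,w2,w3,s,b=[load(k) for k in('w1','w2','w3','scene','side')]
o2=lambda ox,oy,pts:[(ox+x/6,oy+y/6) for x,y in pts]
print('ring',onplane(w2,[(277,164.2)],.018), tri(w2,[(277,164)],s,[(273,234)]))
c=o2(356,144,[(211,160),(570-396,97),(668-396,122),(548-396,195),(642-396,225)])
p=onplane(w2,c,.024);print('coup',p[0],'yaw',[np.arctan2(*(q)[[1,0]]) for q in(p[2]-p[1],p[4]-p[3])],tri(w2,c[:1],b,[(362,248)]))
print('nip',onplane(w3,[(286,138.3)],.06),onplane(w3,[(289.2,136.3)],.008),tri(w3,[(286,138.3)],b,[(357,309.5)]))
v=o2(261,225,[(201,217)]);print('valve',onplane(w3,v,.05),tri(w3,v,s,[(118,318)]))
p=onplane(w3,o2(261,225,[(607-396,35),(485-396,150),(722-396,165)]),.022);print(p,[np.arctan2(*(q)[[1,0]]) for q in(p[0]-p[1],p[2]-p[0])])
# caddy: frame corners rim z~.016
p=onplane(w1,[(202,119),(366,77),(394,240),(249,270)],.016);print('caddy',p,p.mean(0),[np.arctan2(*(q)[[1,0]]) for q in(p[1]-p[0],p[2]-p[3],p[0]-p[3],p[1]-p[2])],[np.linalg.norm(q) for q in(p[1]-p[0],p[2]-p[3])])
print('bays',onplane(w1,[(257,154)],.035),onplane(w1,[(331,136),(277,224),(346,211)],.019))
print(tri(w1,[(257,154),(331,136),(277,224),(346,211)],s,[(414,158),(459,185),(388,194),(436,214)]))
for n,f in(('w1',w1),('side',b)):
    P=cloud(f); m=(P[...,2]>.004)&(P[...,2]<.05)&(abs(P[...,0]-.54)<.2)&(abs(P[...,1]-.23)<.17)
    Q=P[m][:,:2].astype(np.float32); H=P[...,2]
    print(n,cv2.minAreaRect(Q)); 
P=cloud(w1); print('z rim/walls/plate',P[136,307],P[136,331],P[224,277],P[154,257], 'coup',P[360,341])
```

```text
ring [[ 0.4482 -0.0534  0.018 ]] [[ 0.4487 -0.0525  0.0169]]
coup [ 0.599  -0.0606  0.024 ] yaw [np.float64(-0.2387190451909611), np.float64(-0.2994490183793419)] [[ 0.6001 -0.0612  0.0161]]
nip [[ 0.4643 -0.1787  0.06  ]] [[ 0.4643 -0.1789  0.008 ]] [[ 0.4644 -0.1784  0.0631]]
valve [[ 0.4709 -0.3396  0.05  ]] [[ 0.4726 -0.3337  0.0573]]
[[ 0.4722 -0.3053  0.022 ]
 [ 0.4427 -0.334   0.022 ]
 [ 0.499  -0.3377  0.022 ]] [np.float64(0.77249089957635), np.float64(-0.8790696531100098)]
caddy [[0.4121 0.3131 0.016 ]
 [0.6192 0.3628 0.016 ]
 [0.6698 0.1505 0.016 ]
 [0.46   0.1029 0.016 ]] [0.5403 0.2323 0.016 ] [np.float64(0.23567630095545042), np.float64(0.22306880235800558), np.float64(1.7946926528559528), np.float64(1.8045742103477078)] [np.float64(0.21304641817345701), np.float64(0.21518880791722816)]
bays [[0.4833 0.2715 0.035 ]] [[0.5772 0.293  0.019 ]
 [0.5038 0.1745 0.019 ]
 [0.5997 0.1936 0.019 ]]
[[0.4826 0.2711 0.0387]
 [0.5781 0.2933 0.0171]
 [0.5041 0.1737 0.0147]
 [0.6013 0.1941 0.0176]]
w1 ((0.5390081405639648, 0.23216590285301208), (0.2244333028793335, 0.25376760959625244), 13.45804214477539)
side ((0.5427966117858887, 0.22774231433868408), (0.3926013112068176, 0.3342682719230652), 0.36315834522247314)
z rim/walls/plate [0.5463 0.2928 0.0185] [0.5776 0.2926 0.0107] [0.5026 0.1715 0.0089] [0.483  0.2713 0.0332] coup [ 0.599  -0.0499  0.0228]
```

Measurements agree within about 3 mm, and heights match the text. The caddy centre is about (0.541, 0.232) with yaw 0.232. Starting with the coupling.

```bash
cat >> h.py <<'E'
np.set_printoptions(precision=4,suppress=True)
YAW=.232; ex=np.array([np.cos(YAW),np.sin(YAW)]); ey=np.array([-ex[1],ex[0]]); C=np.array([.541,.232])
BAY=dict(post=C-.05*ex+.05*ey,round=C+.05*ex+.05*ey,square=C-.05*ex-.05*ey,trough=C+.05*ex-.05*ey)
def pick(xy,yaw,z,op,hi=.19,N=40):
    robot.grip(op); robot.goto([*xy,hi],[np.pi,0,yaw]); robot.move_straight([*xy,z+.03])
    hit=robot.move_straight([*xy,z],vel=.05,contact_N=15); print('down hit',hit,robot.sense()['tcp_pos'])
    robot.grip(0,N); s0=robot.sense(); robot.move_straight([*xy,hi],vel=.12); s=robot.sense()
    print('picked: opening',s0['opening'],s['opening'],'F',s['wrist_force'],'t',s['t'])
def place(xy,yaw,z,op,hi=.19):
    """z: TCP height of grasp on bench; bay floor is 9 mm higher"""
    robot.goto([*xy,hi],[np.pi,0,yaw]); robot.move_straight([*xy,z+.009+.02])
    hit=robot.move_straight([*xy,z+.007],vel=.03,contact_N=6); s=robot.sense(); print('placed hit',hit,s['tcp_pos'],s['wrist_force'])
    robot.grip(op); robot.move_straight([*xy,hi]); print('t',robot.sense()['t'])
E
python3 - <<'E'
from h import *
robot.grip(.6); 
pick((.5995,-.0605),-.265+np.pi/2,.024,.6); grab('wrist','c_held'); grab('side','c_side')
E
```

```text
down hit False [ 0.5996 -0.0606  0.024 ]
picked: opening 0.0015674191520226792 -0.0006418154363517314 F [ 1.4903  0.0336 -0.4029] t 9.5917
```

View pics/c_held.png

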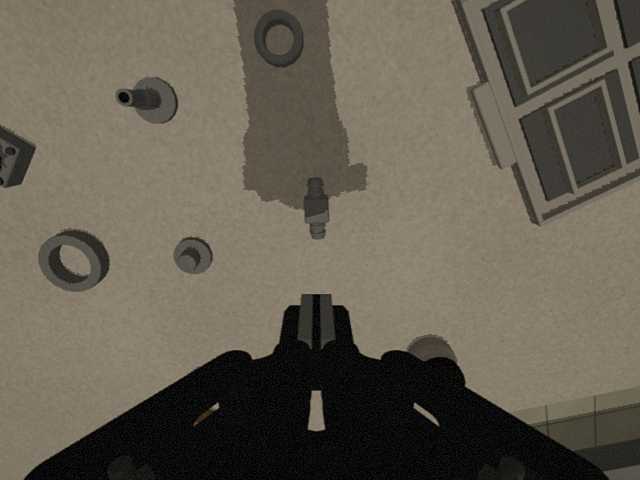

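The fingers shut on nothing. The coupling still lies at about (316,208), in line with the jaws. I'll check where it is and where the fingertips really are.

Run:
```python
from h import *
f=load('c_held');s=robot.sense();print(s['tcp_pos'],s['tcp_rot'])
print('coup',onplane(f,[(316,207)],.024),cloud(f)[202:212:5,312:322:4].reshape(-1,3))
P=cloud(f);print('tips',[P[v,u] for u,v in((307,297),(326,297),(307,320),(326,320),(316,297))])
R=cv2.Rodrigues(np.zeros(3))[0]
print('tip uv', (cv2.projectPoints(np.array([[.5996,-.0606,z] for z in (.179,.19,.2)]),cv2.Rodrigues(f['R'])[0],f['t'],f['K'],f['d'])[0]).reshape(-1,2))
g=load('c_side'); cv2.imwrite('pics/cs.png',cv2.resize(g['image'][120:320,240:500,::-1],None,fx=3,fy=3))
```

```text
[ 0.5991 -0.0605  0.1892] [-3.1402  0.0005  1.3058]
coup [[ 0.5947 -0.0601  0.024 ]] [[ 0.5893 -0.0626  0.0224]
 [ 0.5902 -0.0589  0.023 ]
 [ 0.5911 -0.0552  0.0235]
 [ 0.5939 -0.0639  0.023 ]
 [ 0.5947 -0.0601  0.0239]
 [ 0.5955 -0.0564  0.0248]]
tips [array([ 0.5867, -0.0617,  0.2177]), array([ 0.5889, -0.0538,  0.2176]), array([ 0.5869, -0.0613,  0.2359]), array([ 0.5884, -0.0542,  0.2366]), array([ 0.5883, -0.0581,  0.2166])]
tip uv [[317.1076 283.0832]
 [317.1374 292.4831]
 [317.1677 302.0127]]
```

View pics/cs.png

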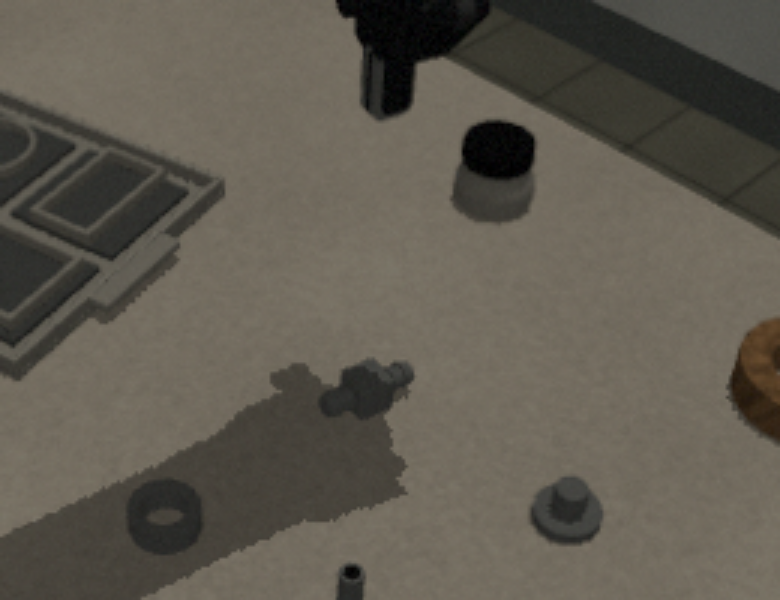

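Run:
```python
from h import *
f=load('c_held');g=load('c_side')
print('tri tip',tri(f,[(316,294)],g,[(367,159)]))
P=cloud(g);print('side cloud',[P[v,u] for u,v in((365,156),(368,157),(372,156),(376,153),(367,150))])
pj=lambda f,X:cv2.projectPoints(np.array(X,float),cv2.Rodrigues(f['R'])[0],f['t'],f['K'],f['d'])[0].reshape(-1,2)
e=np.array([-.9648,.263,0])*.011  # toward camera? pad half width
for z in(.178,.19,.2,.21,.216): 
    X=np.array([.5991,-.0605,z]); print(z,'side',pj(g,[X])[0],'wrist front/back',pj(f,[X+e,X-e]).ravel())
print('coup now',tri(f,[(316,207)],g,[(240+366/3,120+372/3)]))
for n in('w2','w3'):
    Q=cloud(load(n)); b=Q[np.isfinite(Q[...,2])&(Q[...,2]>.15)&(Q[...,2]<.6)]; print(n,'lowest finger z',np.percentile(b[:,2],[.1,1,5]))
```

```text
tri tip [[ 0.5942 -0.0603  0.2075]]
side cloud [array([ 0.5879, -0.0644,  0.2195]), array([ 0.589 , -0.0696,  0.2198]), array([ 0.5924, -0.0743,  0.2224]), array([ 0.6001, -0.0752,  0.2247]), array([ 0.5893, -0.0664,  0.2306])]
0.178 side [366.7632 174.2653] wrist front/back [317.0929 262.8095 316.9954 299.3875]
0.19 side [367.183  168.0158] wrist front/back [317.1252 271.986  317.0205 310.4539]
0.2 side [367.5379 162.7143] wrist front/back [317.1554 280.576  317.0439 320.7675]
0.21 side [367.8974 157.3258] wrist front/back [317.1892 290.186  317.07   332.2542]
0.216 side [368.1153 154.0503] wrist front/back [317.2115 296.52   317.0871 339.7955]
coup now [[ 0.5955 -0.0611  0.0279]]
w2 lowest finger z [0.3658 0.3709 0.3834]
w3 lowest finger z [0.3657 0.3707 0.3831]
```

Two cameras agree: the real fingertips stand about 25 mm above the reported TCP when shut, not 11 mm below it. So the jaws are about 36 mm higher than nominal. I'll correct every grasp height by −0.036, descend with contact sensing, and re-check with a depth measurement.

```bash
cat >> h.py <<'E'
D=.036
E
python3 - <<'E'
from h import *
robot.grip(.6); xy=(.598,-.0605); y=-.265+np.pi/2
robot.move_straight([*xy,.024],attitude=[np.pi,0,y]); f=grab('wrist','c2')
Q=cloud(f); m=np.isfinite(Q[...,2])&(Q[...,2]>.035)&(Q[...,2]<.1)&(np.hypot(Q[...,0]-.598,Q[...,1]+.06)<.06); print('finger z low',np.percentile(Q[m][:,2],[1,5]),Q[m].shape)
try:
    print(robot.move_straight([*xy,.024-D],vel=.04,contact_N=8),robot.sense()['tcp_pos'],robot.sense()['wrist_force'])
    robot.grip(0,40);print(robot.sense()['opening']); robot.move_straight([*xy,.16],vel=.12); s=robot.sense();print(s['opening'],s['wrist_force'],s['t'])
except robot.IKError as e: print('IK',e)
f=grab('wrist','c3'); cv2.imwrite('pics/c23.png',np.hstack([cv2.resize(load(k)['image'][:,:,::-1],(400,300)) for k in('c2','c3')]))
E
```

```text
finger z low [0.0525 0.0572] (8167, 3)
False [ 0.5982 -0.0606 -0.0118] [ 0.3584 -0.3845 -0.0824]
0.27015914374238104
0.26732308145214084 [ 0.0664  0.7338 -0.4079] 14.5333
```

View pics/c23.png

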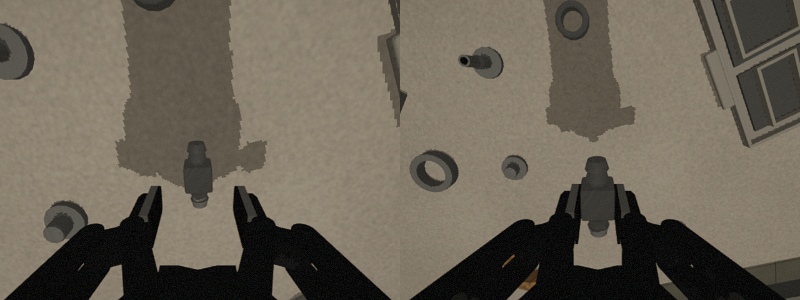

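The right picture shows the coupling held level between the pads, with opening 0.267 ≈ 23 mm. The cube sits about 3 mm towards −x in the jaws. Placing it in the trough.

Run:
```python
from h import *
place(BAY['trough']+.003*ex,YAW+np.pi/2,.024-D,.55,hi=.16)
pick((.4485,-.0525),-.1,.014-D,.85,hi=.16); grab('wrist','r1'); grab('scene','r1s')
a=load('r1')['image'][:,:,::-1];b=load('r1s')['image'][130:270,330:517,::-1]
cv2.imwrite('pics/r1v.png',np.hstack([cv2.resize(a,(400,300)),cv2.resize(b,(400,300),interpolation=2)]))
```

```text
placed hit True [ 0.6037  0.1955 -0.0025] [ 0.2336 -1.0792  4.3488]
t 18.9083
down hit False [ 0.4485 -0.0527 -0.0221]
picked: opening 0.4814669646842789 0.47796888795223125 F [-0.8743 -0.0564  0.0426] t 24.5417
```

View pics/r1v.png

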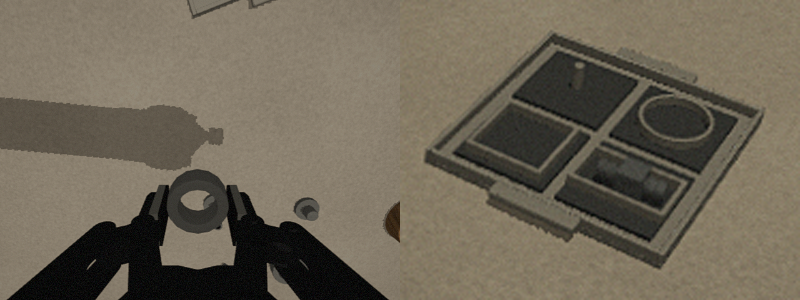

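The coupling lies in the trough and the ring is held flat, centred at about (315,320) full scale. I'll measure its offset in the jaws, then place the ring and pick the nipple.

Run:
```python
from h import *
f=load('r1'); s=robot.sense(); c=onplane(f,[(315,321)],.16+.022+.018)[0]; o=(c-s['tcp_pos'])[:2]; print('ring off',c,o)
r=YAW+.1; Rr=np.array([[np.cos(r),-np.sin(r)],[np.sin(r),np.cos(r)]]); o=Rr@o
if np.linalg.norm(o)>.008: o*=0; print('offset ignored')
place(BAY['post']+[.001,.001]-o,YAW,.014-D,.64,hi=.16)
pick((.4645,-.178),-.35,.049-D,.4,hi=.2); grab('wrist','n1'); grab('side','n1s');grab('scene','n1c')
b=load('n1c')['image'][130:270,330:517,::-1];a=load('n1s')['image'][:,:,::-1]
cv2.imwrite('pics/n1v.png',np.hstack([cv2.resize(a[200:380,230:470],(400,300)),cv2.resize(b,(400,300),interpolation=2)]))
```

```text
ring off [ 0.4476 -0.0464  0.2   ] [-0.0005  0.0062]
placed hit True [ 0.484   0.2644 -0.0124] [-1.7571 -0.3505  5.7252]
t 29.2417
down hit False [ 0.4645 -0.1782  0.013 ]
picked: opening 0.139415393901871 0.1419937745285928 F [ 0.7137  0.7235 -0.8474] t 35.1833
```

View pics/n1v.png

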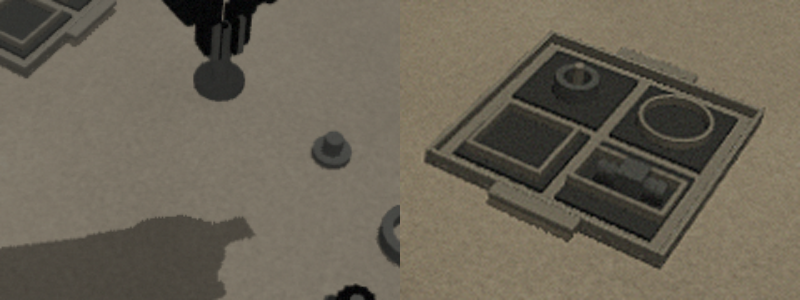

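The ring sits around the post and the nipple hangs upright in the jaws (opening 0.14 ≈ 12–13 mm). Placing it, then picking the valve.

Run:
```python
from h import *
place(BAY['round'],YAW,.049-D,.35,hi=.2)
pick((.471,-.337),-.6,.039-D,.7,hi=.2); grab('wrist','v1'); grab('scene','v1c')
b=load('v1c')['image'][130:270,330:517,::-1];a=load('v1')['image'][:,:,::-1]
cv2.imwrite('pics/v1v.png',np.hstack([cv2.resize(a,(400,300)),cv2.resize(b,(400,300),interpolation=2)]))
```

```text
placed hit True [0.5777 0.2921 0.0223] [-0.4877 -0.6177  4.9285]
t 40.5833
down hit False [ 0.471  -0.3373  0.003 ]
picked: opening 0.35738901893568004 0.3598130634967106 F [ 0.09  -0.724 -1.718] t 47.4333
```

View pics/v1v.png

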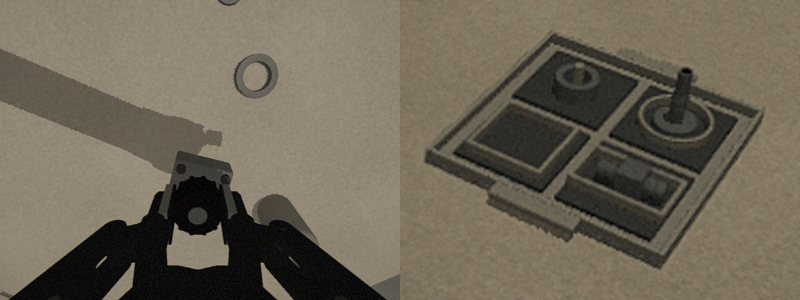

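The nipple is in the cup. The valve is held by its wheel, with its body turned −0.24 rad to the jaws and the hub at (315,346). Placing it with both corrections.

Run:
```python
from h import *
f=load('v1'); s=robot.sense(); c=onplane(f,[(315,345.6)],.247)[0]; o=(c-s['tcp_pos'])[:2]; print('off',o)
r=.472+.6; o=np.array([[np.cos(r),-np.sin(r)],[np.sin(r),np.cos(r)]])@o
if np.linalg.norm(o)>.008: o*=0; print('ignored')
place(BAY['square']-o,.472,.039-D,.62,hi=.2)
robot.goto([.56,.2,.33],[np.pi,0,0]); robot.sleep(.5)
for n,k in(('wrist','e1'),('scene','e2'),('side','e3')): grab(n,k)
L=lambda k,y,x,h,w:cv2.convertScaleAbs(cv2.resize(load(k)['image'][y:y+h,x:x+w,::-1],(400,300),interpolation=2),alpha=1.5)
cv2.imwrite('pics/ev.png',np.vstack([np.hstack([L('e1',30,180,195,260),L('e2',130,330,140,187)]),np.hstack([L('e3',130,140,135,180),L('e3',120,130,360,480)])]))
print(robot.sense()['t'])
```

```text
off [-0.001  -0.0002]
placed hit True [0.5038 0.1728 0.0124] [-2.0558  0.1227  5.102 ]
t 53.025
54.3083
```

View pics/ev.png

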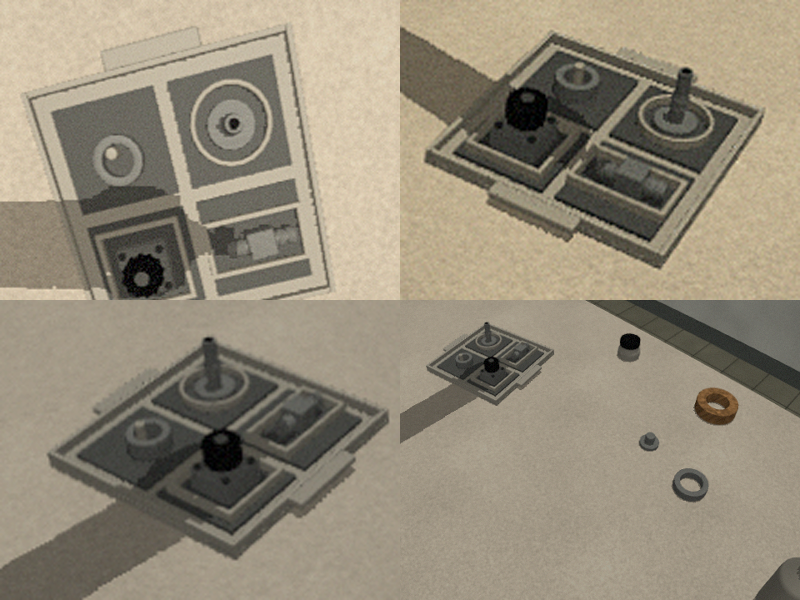

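All four are in their bays, and the cap and large ring are unmoved. The ring's bore centre is at (118,160) in the first crop, with the post tip at (111,153), so I'll check centring and heights numerically.

Run:
```python
from h import *
e=load('e1'); b=load('e3'); s=load('e2'); q=lambda x,y:[(180+x*.65,30+y*.65)]
B=BAY
print('ring',onplane(e,q(118,160),.027),'post',onplane(e,q(111,153),.035),B['post'])
print('nip flange',onplane(e,q(231,126),.017),onplane(e,q(233,124),.069),B['round'],'cup',onplane(e,q(231,124),.019))
print('valve',onplane(e,q(142,279),.059),B['square']); print('coup',onplane(e,q(264,244),.033),B['trough'])
P=cloud(e)
for n,c,r0,r1,z0 in(('ring',B['post'],.014,.02,0),('flange',B['round'],.012,.018,0),('wheel',B['square'],0,.014,0),('cube',B['trough'],0,.008,0)):
    for nm,f in(('w',e),('scene',s),('side',b)):
        P=cloud(f); d=np.hypot(P[...,0]-c[0],P[...,1]-c[1]); m=(d>r0)&(d<r1); print(n,nm,np.nanpercentile(P[m][:,2],[30,50,70,90]))
```

```text
ring [[0.4839 0.2636 0.027 ]] post [[0.4799 0.2693 0.035 ]] [0.4808 0.2692]
nip flange [[0.577  0.2901 0.017 ]] [[0.5765 0.2907 0.069 ]] [0.5782 0.2922] cup [[0.5769 0.2916 0.019 ]]
valve [[0.5037 0.171  0.059 ]] [0.5038 0.1718]
coup [[0.6058 0.1951 0.033 ]] [0.6012 0.1948]
ring w [0.0097 0.0244 0.0264 0.0274]
ring scene [0.0266 0.027  0.0273 0.0277]
ring side [0.015  0.0224 0.0265 0.0283]
flange w [0.0164 0.0168 0.0173 0.018 ]
flange scene [0.0167 0.0172 0.0178 0.0185]
flange side [0.0162 0.017  0.0177 0.0187]
wheel w [0.0587 0.0592 0.0596 0.0604]
wheel scene [0.0582 0.059  0.0595 0.0605]
wheel side [0.0585 0.0599 0.0606 0.062 ]
cube w [0.4088 0.4099 0.411  0.4155]
cube scene [0.3642 0.3694 0.3746 0.3791]
cube side [0.0341 0.0359 0.3728 0.384 ]
```

```bash
python3 -c "
from h import *
robot.close_job(); print(robot.sense()['t'])"
```

```text
the job is handed in; nothing more can be done
the job is handed in; nothing more can be done
```

All four fittings are packed in their bays, and the job was handed in at about 54 s of the 112 s allowed. The arm was clear of everything at hand-in.

| Part | Distance from bay centre | Top surface measured | Expected on floor |
|---|---|---|---|
| Small ring | about 6–7 mm (limit 12) | 27 mm | 27 mm |
| Nipple | about 2 mm (limit 14) | flange 17 mm | 17 mm |
| Valve | about 1 mm (limit 17) | wheel 59 mm | 59 mm |
| Coupling | about 5 mm (limit 15) | 34–36 mm | 33 mm |

- **Failed grasp:** the first try at the coupling closed on nothing. Two cameras showed the fingertips about 36 mm higher than the stated tool dimensions put them. I lowered all grasp and placing heights by that amount, and every later grasp held.
- **Ring off-centre:** it sits further off than I intended, but its bore allows at most 8 mm of play around the post.
- **Coupling height less certain:** in the last look the gripper hid the cube from two of the three cameras, so its height rests on the side camera alone. It touched the floor at the expected height when placed.
- **Large ring and cap:** the last side picture shows both lying where they started, judged by eye rather than measured.

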